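Find the balance point of a child's ski

TASK

Before the binding goes on I need this child's ski balanced: lift it level off its support, feel where its balance point lies by how it pulls on the hand, and leave it resting level by itself, square across the edge of the balance stand. Keep it from tipping down at either end at any time, set it down gently, and leave the things lying around where they are.

Things in the scene. Friction and masses are not known exactly. Their poses are not given: they have to be found in the camera images.
- ski_mid (a point): centre of the child's cross-country ski, a rigid bar 900 mm long, 52 mm wide, grey top, pale sides, black underside. Point: half-way along, across and up its thickness (10 mm above the flat underside). Axes: y along the ski to the upturned tip, z up out of its top. The middle 260 mm are 20 mm thick with flat top, sides and underside: grip across the 52 mm
- ski_front (a point): point inside the ski 300 mm from ski_mid along its +y, towards the upturned tip, at the height of ski_mid (the tip itself is 450 mm from ski_mid and turns up 37 mm)
- ski_rear (a point): point inside the ski 300 mm from ski_mid along its -y, towards the flat tail, at the height of ski_mid (the tail itself is 450 mm from ski_mid)
- ski: the same ski; origin on its underside below ski_mid, same axes. It thins to 7 mm towards the ends and weighs 0.3 to 0.7 kg. Its balance point differs from ski to ski: on the centre line, up to 90 mm either way from ski_mid, it cannot be seen, only felt
- support: fixed pine support on which the ski lies at first, along its y: a board 560 x 70 x 16 mm with an upright 220 mm either side of its middle. The rubber pads on them (78 x 30 mm) are 85 mm above the bench; low cheeks, 64 mm apart, stand 8 mm above the pads beside the ski. Origin under the middle of the board; z up
- edge (a point): middle of the top of the balance stand's edge, 80 mm above the bench: a flat top 12 mm wide (along y) and 36 mm long (along x), narrower than the ski so that fingers pass either side. The ski goes across it, length along this y axis, either way round. It stays level by itself only if its balance point is over the 12 mm
- stand: the fixed balance stand: a steel foot 110 x 120 x 8 mm and an aluminium upright 36 mm wide (x), 12 mm thick (y) over its top 22 mm, widening to 34 mm at the foot. Origin under the middle of its foot on the bench; same axes as the edge
- carabiner_a_mid (a point): silver carabiner, 100 x 60 x 10 mm, lying flat (not to be moved); its centre
- carabiner_b_mid (a point): second silver carabiner, same size (not to be moved); its centre
- carabiner_c_mid (a point): third silver carabiner, same size (not to be moved); its centre
- belay_mid (a point): blue belay device, 90 x 45 x 30 mm (not to be moved); its centre
- nut_tool_mid (a point): flat steel nut tool, 200 x 22 x 4 mm (not to be moved); its centre
- headlamp_mid (a point): grey headlamp without band, 40 x 80 x 55 mm (not to be moved); its centre
Not all that is in view belongs to the job. What is shaped like the stand but brown or green is not meant.

How it is judged (in metres and radians):
On the way:
1. the ski is lifted level, clear of its support (tilted less than 0.08 rad, touching neither support nor stand) (z of ski_mid in the frame of support above 0.101 m and contact force between ski and support below 0.05 N and contact force between ski and stand below 0.05 N and angle between ski's own z axis and vertical below 0.08 rad), for 0.2 s.
At the end, for the whole second after the job is handed in: The ski rests by itself on the edge of the balance stand, level within 2 degrees, square across the edge within 8.5 degrees, at rest, touching neither support nor fingers (contact force between ski and stand above 2 N and contact force between ski and support below 0.05 N and contact force between the fingers and ski below 0.05 N and angle between ski's own z axis and vertical below 0.035 rad and angle between the y axis of ski and the y axis of stand, either way round below 0.15 rad and height (world z) of ski_mid above 0.082 m and linear speed of ski below 0.02 m/s and angular speed of ski below 0.05 rad/s).
It fails at once if the ski tips down at one end (by more than 0.12 rad, 7 degrees; an end meets the bench at 9 degrees) (angle between ski's own z axis and vertical above 0.12 rad).
It fails at once if the ski is pressed or dropped on the balance edge with more than 25 N (contact force between ski and stand above 25 N).
It fails at once if one of the things lying around is moved by more than 20 mm (distance of any of carabiner_a_mid, carabiner_b_mid, carabiner_c_mid, belay_mid, nut_tool_mid, headlamp_mid from where it was at the start of the episode above 0.02 m).
It also fails if it takes over 64 s, if anything falls off the work surface, if the arm or the gripper's body presses on something with over 40 N, if the wrist force passes 120 N, or if a joint passes its speed limit or range.

ROBOT

A 6-joint arm with a two-finger parallel gripper is mounted at the origin on the work surface. World frame = base frame: x ahead of the robot, y to its left, z up, the work surface at z = 0. Lengths are in mm, angles in rad, forces in N, time in s.
With the tool pointing down it reaches from about 275 to 750 mm from the base axis. Payload 10.2 kg.
Tool frame: the origin (TCP) lies on the front face of the gripper's body, between the roots of the fingers; the fingertips stand 73 mm ahead of it and the grasp point (between the pads) lies ctrl.grip_depth ahead of it (ctrl.grip_depth is the distance from the TCP to the grasp point, in mm); z points along the fingers, y is the direction in which the jaws open and shut (so a half turn about z gives the same grasp; the last joint's range is limited). The gripper opens to 85 mm and grips with 20 to 120 N. Pads are 22 mm wide; open, the fingers measure 114 mm over their backs; the gripper's body (76 mm by 85 mm) begins 54 mm behind the grasp point. The pads swing forward as they close: fully open they stand 13 mm farther back than shut.
Start: joints at [-1.414, 0.313, 1.498, -0, 1.331, -0.223], TCP at [194.624, -487.6, 303.894] pointing down, gripper open.
Joint ranges: [-2.94, 2.94], [-0.97, 2.17], [0.19, 2.56], [-1.23, 4.37], [0.02, 3.11], [-2.88, 2.88]. Speed limits (rad/s): [2.39, 2.39, 3.01, 3.14, 3.14, 3.14].

INTERFACE

Orientations are given as a unit quaternion [w, x, y, z].
In Python, from rig import readout, capture, ctrl, nets gives the robot as it stands. The module is installed in compiled form; this text tells all that it offers.
- The arm moves only by the tool apply_moves, never from a script. Its argument "targets" is a list of rows, each a list of 4 numbers: the shift along the tool's x, y, z in cm, then the turn about the tool's z in degrees. A call has 1 to 8 rows; each row shifts and turns the commanded pose from where the row before left it, along the tool's axes as they then stand; what a row does not reach is not made up. A row lasts 1/10 s, in which the tool goes at most 50 mm and 8.59 degrees, less where a joint would pass 70% of its speed; a pose out of reach is approached as far as the arm can. A call with a gripper value outside its range is refused whole. "grip" is the finger opening in cm, from 0 to 8.54, set as the call begins (left out, the last holds). The fingers move at their own pace and stop on an object; "force" is the grip in N (left out, the last holds). Time passes only in rows, so rows that do not move let the fingers close. It gives the time, the measured TCP pose, the force and the opening at its end, in the units of the state.
- readout.sense(): the state, without advancing time (a new reading comes with each control period).
- capture(name): name is "side" or "top" or "wrist"; returns a dict with "img" (480x640x3 uint8, red, green, blue), "fov_y" (degrees; the focal length in pixels is half the picture's height over the tangent of half this angle, whatever the lens; pixels are square), "cx", "cy" (the principal point, pixels), "D" ([k1, k2, p1, p2, k3] as OpenCV has them; the pictures are not rectified), "eye" and "rotation" of the camera in the world. Camera axes: x right, y down, z forward; pixel columns grow to the right and rows downward; lengths in mm; the calibration is good to about 2 mm. A picture is of the moment at which its call begins. There is no depth.
- ctrl.finish_job(): hands the job in, once; it reports no verdict.
Trained networks look in the newest picture that a camera, given by its name, has taken for a name from the list of things; names that differ only in an ending like _2 or _b are one class to them, and where a whole thing is asked for, a point or a joint stands for the part that bears it (a point fixed in the world has none). Each returns a list of dicts, best first, with "score" (0 to 1); they miss things now and then, are a little off and sometimes report something else, mostly with a low value. They report only what shows in the picture. A call takes as long as a camera call. They do not tell look-alikes from the thing itself.
- nets.boxes_of(camera, target): "location" ([column, row] as shares, 0 to 1, of the picture: columns of its width, rows of its height, amid what is visible of it).
The state is a dict: "time_s": time; "joints": joint angles; "dq": joint speeds; "tau": joint torques, N m; "eef_pos": TCP position; "ee_rot": TCP orientation; "force": force on the tool from outside, world axes, zero at the start; "wrist_torque": the same for the moment, N m; "grip_width": opening from 0.0 (shut) to 1.0 (fully open).
Only numpy, scipy, OpenCV 4.12 (cv2) and the standard library are available. Lean on these libraries where they do the work, as an engineer would, in place of code of your own. Each camera call takes 0.05 s, during which the arm holds its last target.

## Working session

There is one attempt and no reset: what is moved stays moved. The work goes in short steps, Python scripts to look and compute and a tool call to move; the robot and the scene stay as the last step left them, time stands still between calls to the robot, and variables do not carry over. Pictures are saved under pics/ and viewed, and the job is handed in when it is done.

Besides the shell and the picture viewer there is one more tool, called after "Emit:" as name([rows], argument=value, ...), one row to a line, values as JSON. apply_moves: Moves the arm, as the interface text tells. Its arguments: {"type":"object","properties":{"targets":{"type":"array"},"grip":{"type":"number"},"force":{"type":"number"}},"required":["targets"]}

```bash
ls; mkdir -p pics
python3 - <<'E'
from rig import readout, capture, ctrl, nets
import cv2
print(readout.sense(), ctrl.grip_depth)
for n in ["side","top","wrist"]:
    c=capture(n); cv2.imwrite(f"pics/{n}0.png",c["img"][:,:,::-1])
    print(n,{k:v for k,v in c.items() if k!="img"})
for cam in ["side","top","wrist"]:
  for t in ["ski_mid","ski_front","ski_rear","ski","support","edge","stand"]:
    print(cam,t,[(round(d["score"],2),[round(d["location"][0]*640,1),round(d["location"][1]*480,1)]) for d in nets.boxes_of(cam,t)][:4])
E
```

```text
pics
{'time_s': 0.0, 'joints': array([-1.41438628e+00,  3.13456706e-01,  1.49843313e+00,  2.07028942e-05,
        1.33099889e+00, -2.23379281e-01]), 'dq': array([ 0.00048245,  0.00161488,  0.00056343, -0.00090705, -0.00024302,
        0.00064306]), 'tau': array([ 2.53207996e-03, -4.12272906e+01, -2.59742528e+01, -6.84346037e-05,
        4.12836845e-03, -1.30958583e-05]), 'eef_pos': array([ 194.60688447, -487.42448515,  303.33307385]), 'ee_rot': array([-6.47331954e-04,  9.82024382e-01,  1.88752994e-01,  3.17430621e-05]), 'force': array([ 0.48071131, -0.56933838, -0.09237553]), 'wrist_torque': array([ 0.03532002,  0.03335519, -0.01038629]), 'grip_width': 1.006486165387887} 53.900000000000006
side {'fov_y': 48.55094867013293, 'cx': 314.5440184327267, 'cy': 231.59315120192306, 'D': array([-0.03541624,  0.        ,  0.        ,  0.        ,  0.        ]), 'eye': array([ -110.38019341, -1048.11744916,   873.93222741]), 'rotation': array([-0.45785023,  0.84746209, -0.23561642,  0.12909712])}
top {'fov_y': 54.38103540121383, 'cx': 314.05326267188286, 'cy': 239.90620658429995, 'D': array([0.0
[... 784 characters left out ...]
 397.5]), (0.74, [264.6, 335.3])]
top ski_mid [(0.69, [302.6, 163.3]), (0.49, [362.9, 125.3])]
top ski_front [(0.7, [306.0, 164.3]), (0.69, [374.0, 215.7])]
top ski_rear [(0.72, [308.7, 164.6])]
top ski [(0.89, [305.0, 163.8]), (0.47, [272.3, 225.4])]
top support [(0.83, [305.2, 183.8])]
top edge [(0.88, [404.3, 325.0]), (0.84, [175.8, 355.9]), (0.75, [320.5, 264.8]), (0.66, [509.4, 323.3])]
top stand [(0.89, [510.1, 317.1]), (0.71, [401.9, 323.6]), (0.69, [323.8, 262.3]), (0.68, [174.2, 356.0])]
wrist ski_mid []
wrist ski_front []
wrist ski_rear []
wrist ski []
wrist support []
wrist edge [(0.82, [93.2, 42.6]), (0.57, [340.7, 84.3])]
wrist stand [(0.83, [91.2, 43.9]), (0.79, [338.8, 83.2])]
```

View pics/top0.png

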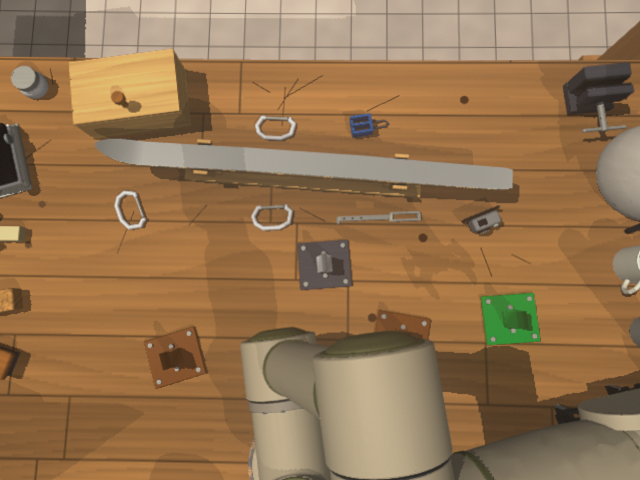

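View pics/side0.png

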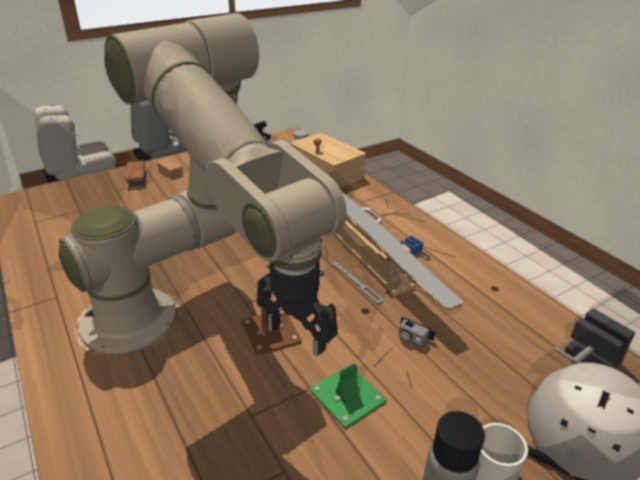

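View pics/wrist0.png

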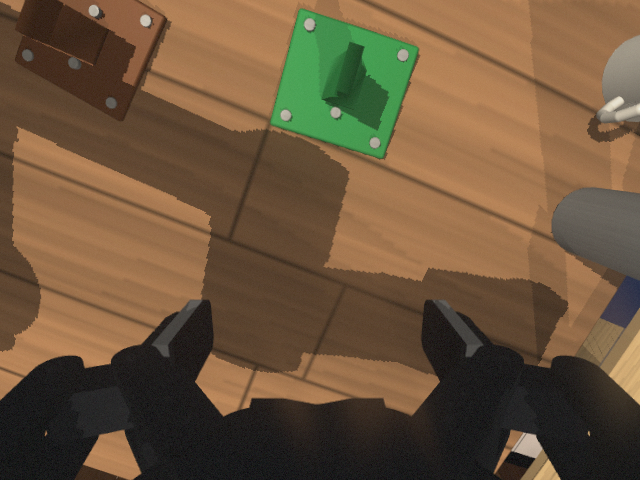

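```bash
cat > h.py <<'E'
import numpy as np, cv2
from scipy.spatial.transform import Rotation as R
def cam(c):
    h,w=c["img"].shape[:2]; f=h/2/np.tan(np.radians(c["fov_y"])/2)
    K=np.array([[f,0,c["cx"]],[0,f,c["cy"]],[0,0,1]])
    q=c["rotation"]; Rm=R.from_quat([q[1],q[2],q[3],q[0]]).as_matrix()
    return K,Rm,np.array(c["eye"]),np.array(c["D"])
def px2w(c,uv,z):
    K,Rm,e,D=cam(c)
    p=cv2.undistortPoints(np.array(uv,float).reshape(-1,1,2),K,D).reshape(-1,2)
    d=np.c_[p,np.ones(len(p))]@Rm.T
    return e+d*((z-e[2])/d[:,2])[:,None]
def w2px(c,P):
    K,Rm,e,D=cam(c)
    rv=cv2.Rodrigues(Rm.T)[0]
    return cv2.projectPoints(np.array(P,float).reshape(-1,3),rv,-Rm.T@e,K,D)[0].reshape(-1,2)
E
python3 - <<'E'
import cv2,pickle
from rig import capture
c=capture("top"); pickle.dump(c,open("top.pkl","wb"))
im=c["img"][:,:,::-1]
cv2.imwrite("pics/stand_z.png",cv2.resize(im[225:300,280:370],None,fx=8,fy=8,interpolation=cv2.INTER_CUBIC))
cv2.imwrite("pics/skiL.png",cv2.resize(im[120:220,80:280],None,fx=4,fy=4,interpolation=cv2.INTER_CUBIC))
cv2.imwrite("pics/skiR.png",cv2.resize(im[120:220,340:540],None,fx=4,fy=4,interpolation=cv2.INTER_CUBIC))
E
```

```text
(no output)
```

View pics/stand_z.png

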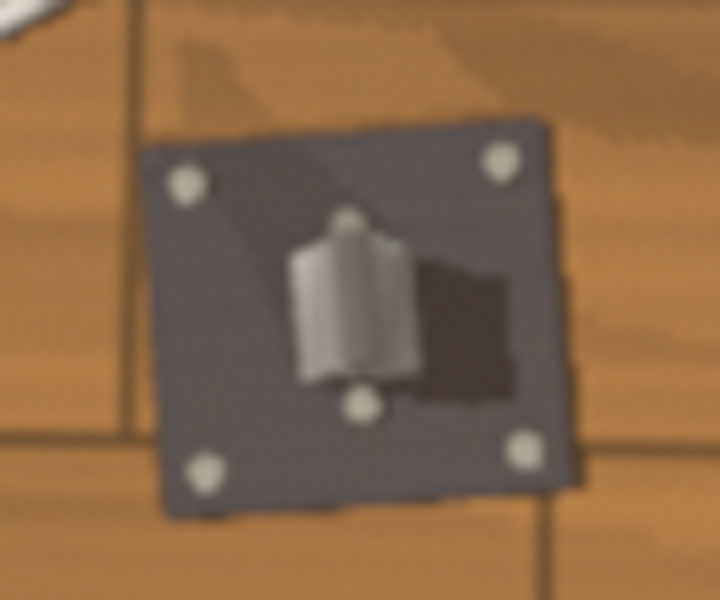

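View pics/skiL.png

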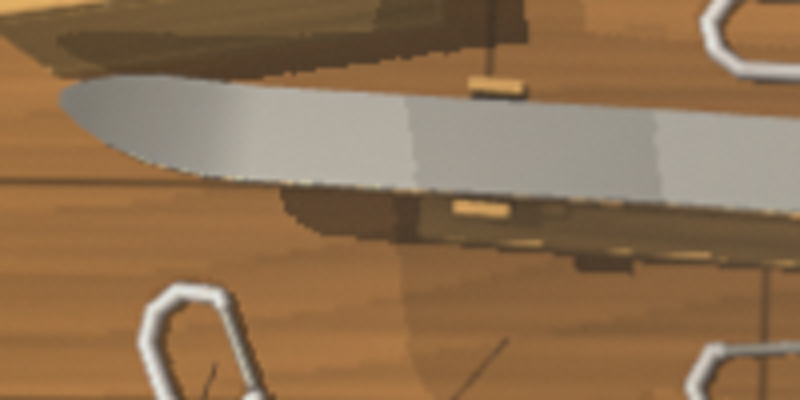

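View pics/skiR.png

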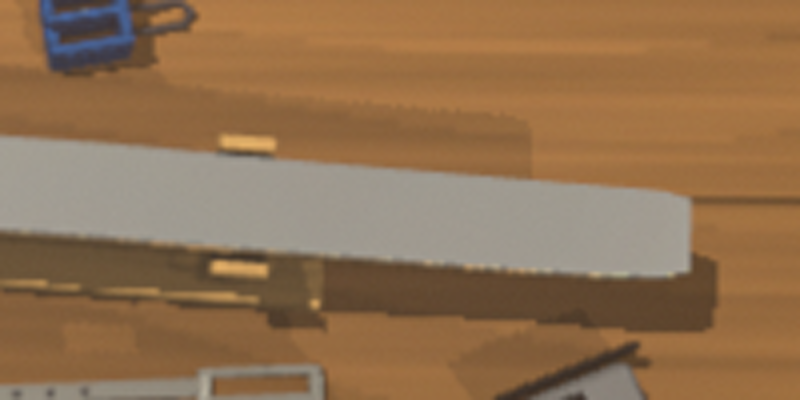

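Run:
```python
import pickle
from h import *
c=pickle.load(open("top.pkl","rb"))
f=lambda P,o,s:np.array(P)/s+np.array(o)
foot=px2w(c,f([(140,147),(547,120),(577,487),(168,518)],(280,225),8)-.0,8)
print("foot",foot.round(1).tolist(),foot.mean(0))
t=foot[1]-foot[0]+foot[2]-foot[3]; u=foot[0]-foot[3]+foot[1]-foot[2]
print("len",np.linalg.norm(t)/2,np.linalg.norm(u)/2,"ydir(left) ang",np.degrees(np.arctan2(-t[1],-t[0])),"x ang",np.degrees(np.arctan2(u[1],u[0])))
print("edge",px2w(c,f([(360,308)],(280,225),8),80))
b=px2w(c,f([(187,186),(501,161),(525,450),(206,473)],(280,225),8),10);print("bolts",b.mean(0),np.degrees(np.arctan2(*( (b[0]-b[1]+b[3]-b[2])[[1,0]]))))
# ski segmentation: per column top/bottom edges
for (L,O) in [([(60,100)],(80,120)),]: print("tip",px2w(c,f(L,O,4),85+37+7))
print("tail",px2w(c,f([(690,200),(690,272)],(340,120),4),92))
P=f([(250,85),(350,94),(450,101),(550,106),(700,113)],(80,120),4); 
print("upL",px2w(c,P,103))
P=f([(50,140),(200,151),(400,170),(500,178)],(340,120),4);print("upR",px2w(c,P,98))
P=f([(250,180),(350,188),(450,194),(550,200),(700,207)],(80,120),4);print("loL",px2w(c,P,103))
P=f([(50,234),(200,247),(400,263),(500,268)],(340,120),4);print("loR",px2w(c,P,98))
# cheeks z=93 top centers
print("cheeks",px2w(c,[(80+497/4,120+84/4),(80+481/4,120+206/4),(340+248/4,120+141/4),(340+239/4,120+266/4)],93))
```

```text
foot [[486.8, 22.7, 8.0], [496.5, -96.1, 8.0], [390.0, -105.6, 8.0], [379.0, 12.2, 8.0]] [438.06589485 -41.6915666    8.        ]
len 118.72583855512048 107.62719286455432 ydir(left) ang 95.0062518692344 x ang 5.3442018971387775
edge [[434.62353183 -42.29089853  80.        ]]
bolts [437.89048293 -40.78219906  10.        ] 95.2834683224376
tip [[677.78507063 455.30979366 129.        ]]
tail [[ 644.02341335 -446.32155121   92.        ]
 [ 603.97735313 -444.90833706   92.        ]]
upL [[696.71001399 364.41546762 103.        ]
 [692.33167163 308.83123229 103.        ]
 [689.07375155 253.37654388 103.        ]
 [686.93281231 198.05008588 103.        ]
 [683.96236677 115.23597068 103.        ]]
upR [[ 672.67062604  -99.00969357   98.        ]
 [ 667.27426432 -180.90633325   98.        ]
 [ 657.61519713 -289.1727956    98.        ]
 [ 653.6252792  -342.87424089   98.        ]]
loL [[642.78081098 360.9545707  103.        ]
 [639.04509838 305.76776669 103.        ]
 [636.42102796 250.70294125 103.        ]
 [633.78156554 195.70866764 103.        ]
 [630.91694944 113.43500269 103.        ]]
loR [[ 619.770733    -99.41677597   98.        ]
 [ 613.45149119 -180.7768777    98.        ]
 [ 605.7692615  -288.35000963   98.        ]
 [ 603.58833065 -341.74452993   98.        ]]
cheeks [[ 702.62948966  230.61640137   93.        ]
 [ 632.73305654  236.15304743   93.        ]
 [ 674.7934651  -207.86856218   93.        ]
 [ 604.39821564 -202.59579259   93.        ]]
```

Emit:
apply_moves([
  [0,0,0,-8.1],
  [0,0,0,-8.1],
  [0,0,0,-8.1],
  [0,0,0,-8.1],
  [0,0,0,-8.1],
  [0,0,0,-8.1],
  [0,0,0,-8.1],
  [0,0,0,-8.1],
], grip=8.5, force=120)

```text
time_s: 2.05
eef_pos: [194.6, -487.6, 303.9]
ee_rot: [0.0, 0.726, 0.688, -0.0]
force: [0.4, -0.1, 0.7]
grip_width: 0.997
```

Emit:
apply_moves([
  [3.2,2.7,0,0],
  [3.2,2.7,0,0],
  [3.2,2.7,0,0],
  [3.2,2.7,0,0],
  [3.2,2.7,0,0],
  [3.2,2.7,0,0],
  [3.2,2.7,0,0],
  [3.2,2.7,0,0],
])

```text
time_s: 2.85
eef_pos: [426.6, -243.6, 304.1]
ee_rot: [0.0, 0.728, 0.686, 0.0]
force: [0.6, -1.3, -0.3]
grip_width: 0.993
```

Emit:
apply_moves([
  [3.2,2.7,0,0],
  [3.2,2.7,0,0],
  [3.2,2.7,0,0],
  [3.2,2.7,0,0],
  [3.2,2.7,0,0],
  [3.2,2.7,0,0],
  [3.2,2.7,0,0],
  [0,0,0,0],
])

```text
time_s: 3.65
eef_pos: [629.5, -29.2, 302.9]
ee_rot: [-0.0, 0.727, 0.687, 0.0]
force: [-0.9, -0.2, -0.0]
grip_width: 0.996
```

Run:
```python
import cv2,pickle
from rig import capture,readout,ctrl
for n in ["wrist","top"]:
    c=capture(n); pickle.dump(c,open(n+"1.pkl","wb")); cv2.imwrite(f"pics/{n}1.png",c["img"][:,:,::-1])
s=readout.sense();print(s["eef_pos"],s["ee_rot"],s["force"],s["wrist_torque"],s["joints"],ctrl.grip_depth)
```

```text
[627.80306048 -32.26954364 303.34752752] [-2.72555419e-04  7.27554158e-01  6.86050119e-01 -3.25666000e-04] [ 0.22838676 -0.12902422 -0.01234915] [0.01427774 0.02563585 0.0084045 ] [-2.37359037e-01  5.48269123e-01  1.15155474e+00 -2.50255196e-04
  1.44258106e+00 -1.78622929e-01] 53.900000000000006
```

View pics/wrist1.png

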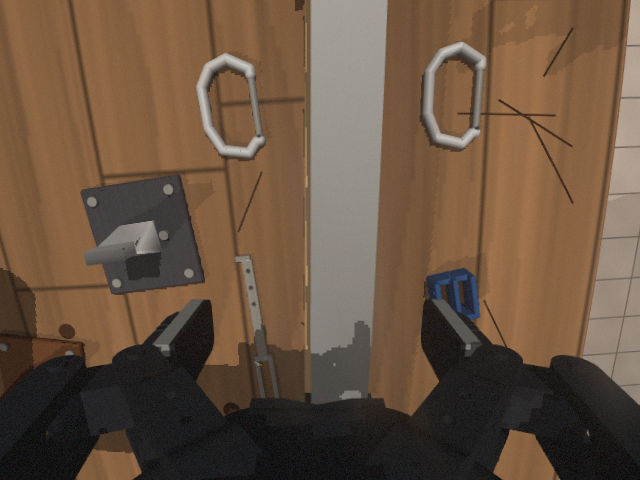

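View pics/top1.png

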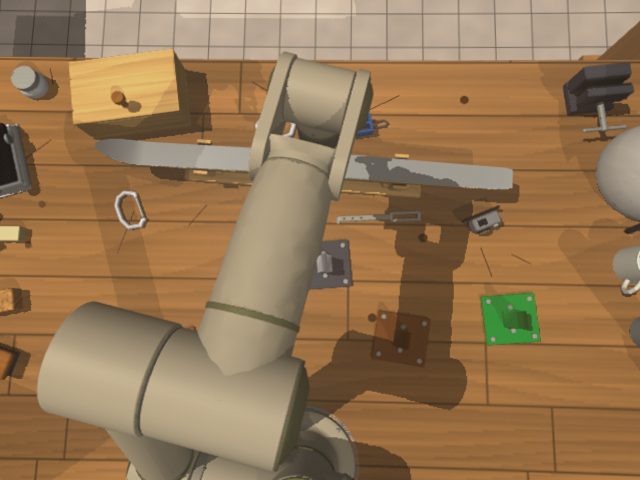

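Run:
```python
import pickle
from h import *
c=pickle.load(open("wrist1.pkl","rb")); im=c["img"][:,:,::-1]
cv2.imwrite("pics/w1z.png",cv2.resize(im[170:300,70:210],None,fx=5,fy=5,interpolation=cv2.INTER_CUBIC))
hsv=cv2.cvtColor(im,cv2.COLOR_BGR2HSV)
for r in [10,60,110,160,210,260,300]:
    g=(hsv[r,:,1]<60)&(np.arange(640)>295)&(np.arange(640)<400)
    i=np.where(g)[0]; a,b=i.min(),i.max()
    P=px2w(c,[(a-.5,r),(b+.5,r)],105); print(r,a,b,P[:,:2].round(1).tolist(),P.mean(0)[:2].round(1),np.linalg.norm(P[0]-P[1]).round(1))
```

```text
10 311 386 [[632.6, 132.4], [684.1, 129.8]] [658.3 131.1] 51.6
60 311 384 [[630.7, 100.8], [682.2, 98.1]] [656.4  99.5] 51.5
110 310 382 [[628.0, 67.8], [680.2, 65.0]] [654.1  66.4] 52.3
160 310 380 [[625.9, 32.9], [678.3, 30.0]] [652.1  31.4] 52.5
210 310 378 [[623.6, -4.3], [676.3, -7.2]] [649.9  -5.7] 52.8
260 310 375 [[621.1, -44.1], [673.4, -47.1]] [647.3 -45.6] 52.4
300 311 373 [[619.8, -78.3], [671.4, -81.3]] [645.6 -79.8] 51.6
```

View pics/w1z.png

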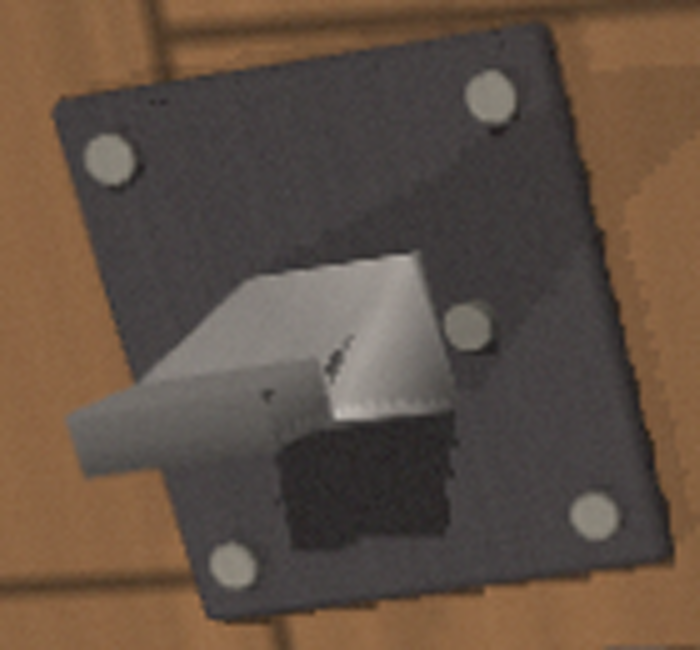

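Run:
```python
import pickle
from h import *
c=pickle.load(open("wrist1.pkl","rb"))
o=np.array([70,170])
q=px2w(c,np.array([(68,412),(320,360),(334,417),(88,478)])/5+o,80);print(q.round(1),q.mean(0))
q=px2w(c,np.array([(55,102),(548,25),(672,555),(210,618)])/5+o,8);print(q.round(1),q.mean(0))
d=q[0]-q[3]+q[1]-q[2];print(np.degrees(np.arctan2(d[1],d[0])),np.linalg.norm(d)/2)
d=q[1]-q[0]+q[2]-q[3];print(np.degrees(np.arctan2(d[1],d[0])),np.linalg.norm(d)/2)
```

```text
[[422.1 -33.8  80. ]
 [469.4 -27.   80. ]
 [470.  -37.3  80. ]
 [422.9 -46.   80. ]] [446.10040981 -36.04261313  80.        ]
[[ 382.8   15.7    8. ]
 [ 490.2   24.5    8. ]
 [ 500.   -91.3    8. ]
 [ 392.3 -100.8    8. ]] [441.35634241 -38.00165366   8.        ]
94.75957909583116 116.56418985264526
4.864265998140242 107.95358934282987
```

Emit:
apply_moves([
  [1.95,1.0,0,0],
  [1.9,1.05,0,0],
  [0,0,3,0],
  [0,0,3.5,0],
  [0,0,3.5,0],
  [0,0,3.0,0],
  [0,0,2.5,0],
  [0,0,0,0],
])

```text
time_s: 4.55
eef_pos: [648.7, 3.4, 145.8]
ee_rot: [-0.003, 0.729, 0.685, -0.002]
force: [-1.0, 0.3, 0.3]
grip_width: 0.997
```

Run:
```python
from rig import readout,ctrl
s=readout.sense();print(s["time_s"],s["eef_pos"],s["ee_rot"],s["force"],s["wrist_torque"],s["grip_width"])
```

```text
4.55 [648.71403125   3.42516084 145.79501831] [-0.00253869  0.72852489  0.68501169 -0.00200662] [-1.00245302  0.28623433  0.30660841] [-0.025214    0.02408534  0.03749255] 0.9972964543483113
```

Emit:
apply_moves([
  [0,0.1,0,0],
  [0,0,0,0],
  [0,0,0,0],
])

```text
time_s: 4.85
eef_pos: [651.9, 4.1, 150.6]
ee_rot: [0.001, 0.728, 0.686, 0.001]
force: [0.2, 0.2, -0.3]
grip_width: 0.996
```

```bash
cat > st.py <<'E'
from rig import readout
import numpy as np
s=readout.sense()
for k in ["time_s","eef_pos","ee_rot","force","wrist_torque","grip_width"]: print(k,np.round(s[k],4))
E
python3 st.py
```

```text
time_s 4.85
eef_pos [651.9289   4.1002 150.6119]
ee_rot [0.0011 0.7281 0.6855 0.0008]
force [ 0.2125  0.186  -0.3217]
wrist_torque [0.0151 0.0616 0.0176]
grip_width 0.9963
```

Emit:
apply_moves([
  [0,0,0.2,0],
  [0,0,0,0],
  [0,0,0,0],
  [0,0,0,0],
  [0,0,0,0],
  [0,0,0,0],
  [0,0,0,0],
  [0,0,0,0],
], grip=4.5, force=120)

```text
time_s: 5.65
eef_pos: [651.8, 4.4, 147.7]
ee_rot: [0.001, 0.728, 0.686, 0.0]
force: [-0.3, 0.3, 5.8]
grip_width: 0.588
```

```bash
python3 st.py
```

```text
time_s 5.65
eef_pos [651.8102   4.3938 147.7418]
ee_rot [6.000e-04 7.279e-01 6.856e-01 5.000e-04]
force [-0.316   0.3341  5.8031]
wrist_torque [0.0518 0.0545 0.0772]
grip_width 0.5876
```

Emit:
apply_moves([
  [0,0,-0.1,0],
  [0,0,-0.1,0],
  [0,0,-0.1,0],
  [0,0,0,0],
  [0,0,0,0],
  [0,0,0,0],
])

```text
time_s: 6.25
eef_pos: [651.3, 4.4, 149.6]
ee_rot: [-0.0, 0.728, 0.686, -0.0]
force: [-0.8, -0.2, -5.7]
grip_width: 0.589
```

```bash
python3 st.py
```

```text
time_s 6.25
eef_pos [651.3298   4.3937 149.6229]
ee_rot [-3.000e-04  7.280e-01  6.855e-01 -2.000e-04]
force [-0.7933 -0.1639 -5.6579]
wrist_torque [ 0.2348 -0.0474  0.053 ]
grip_width 0.5891
```

Emit:
apply_moves([
  [0,0,-0.1,0],
  [0,0,-0.1,0],
  [0,0,0,0],
  [0,0,0,0],
  [0,0,0,0],
])

```text
time_s: 6.75
eef_pos: [651.4, 4.4, 151.9]
ee_rot: [-0.0, 0.728, 0.686, -0.0]
force: [-0.9, -0.1, -4.4]
grip_width: 0.59
```

```bash
python3 st.py
```

```text
time_s 6.75
eef_pos [651.4345   4.4    151.8723]
ee_rot [-0.      0.728   0.6856 -0.    ]
force [-0.9463 -0.07   -4.4389]
wrist_torque [ 0.1907 -0.0284 -0.0148]
grip_width 0.5895
```

Emit:
apply_moves([
  [0,0,-0.1,0],
  [0,0,-0.1,0],
  [0,0,0,0],
  [0,0,0,0],
  [0,0,0,0],
])

```text
time_s: 7.25
eef_pos: [651.4, 4.4, 153.9]
ee_rot: [-0.0, 0.728, 0.686, 0.0]
force: [0.8, 0.5, -3.9]
grip_width: 0.586
```

```bash
python3 st.py
```

```text
time_s 7.25
eef_pos [651.4474   4.3813 153.8675]
ee_rot [-0.      0.728   0.6856  0.    ]
force [ 0.7803  0.4758 -3.946 ]
wrist_torque [ 0.1953  0.0034 -0.0394]
grip_width 0.5856
```

```bash
cat > avg.py <<'E'
import cv2,pickle,sys
from rig import capture,readout
import numpy as np
n=int(sys.argv[2]) if len(sys.argv)>2 else 10
F=[];T=[]
for i in range(n):
    c=capture(["side","wrist","top"][i%3]); s=readout.sense(); F.append(s["force"]);T.append(s["wrist_torque"])
    if i<3:
        nm=["side","wrist","top"][i]; pickle.dump(c,open(f"{nm}_{sys.argv[1]}.pkl","wb")); cv2.imwrite(f"pics/{nm}_{sys.argv[1]}.png",c["img"][:,:,::-1])
F=np.array(F);T=np.array(T)
print(s["time_s"],s["eef_pos"],s["ee_rot"],s["grip_width"])
print("F",F.mean(0).round(3),F.std(0).round(3),"T",T.mean(0).round(4),T.std(0).round(4))
E
python3 avg.py lift1 20
```

```text
8.25 [651.44672494   4.39955724 153.87912556] [-2.31646436e-05  7.27995859e-01  6.85581526e-01 -9.56914781e-06] 0.5863390784952944
F [ 0.036 -0.024 -4.62 ] [0.489 0.488 0.519] T [ 0.1896 -0.0095 -0.0003] [0.0166 0.0291 0.0275]
```

View pics/side_lift1.png

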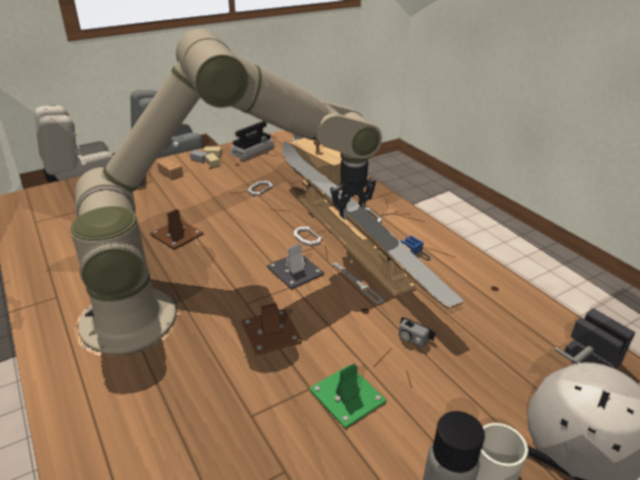

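Emit:
apply_moves([
  [0,0,0.15,0],
  [0,0,0.15,0],
  [0,0,0.15,0],
  [0,0,0.1,0],
  [0,0,0,0],
  [0,0,0,0],
])

```text
time_s: 8.85
eef_pos: [651.5, 4.4, 148.4]
ee_rot: [0.0, 0.728, 0.686, 0.0]
force: [-0.4, -0.7, -4.4]
grip_width: 0.586
```

Emit:
apply_moves([
  [0,0,0,0],
  [0,0,0,0],
  [0,0,0,0],
  [0,0,0,0],
], grip=7.5)

```text
time_s: 9.25
eef_pos: [651.6, 4.4, 148.8]
ee_rot: [0.0, 0.728, 0.686, 0.0]
force: [0.0, -0.0, -0.3]
grip_width: 0.873
```

Emit:
apply_moves([
  [-1.0,0,0,0],
  [-1.5,0,0,0],
  [-1.0,0,0,0],
  [-0.6,0,0,0],
  [0,0,0,0],
  [0,0,0,0],
  [0,0,0,0],
])

```text
time_s: 9.95
eef_pos: [649.0, -36.2, 148.4]
ee_rot: [-0.0, 0.728, 0.686, 0.0]
force: [-0.3, 0.3, -0.1]
grip_width: 0.879
```

```bash
python3 avg.py open2 6
```

```text
10.25 [649.00456951 -36.33562418 148.39695637] [-1.72038091e-05  7.27906073e-01  6.85676855e-01 -5.19349548e-06] 0.8744498114032788
F [ 0.257 -0.138 -0.184] [0.569 0.317 0.569] T [-0.0103  0.0352 -0.0039] [0.0289 0.0228 0.0215]
```

View pics/wrist_open2.png

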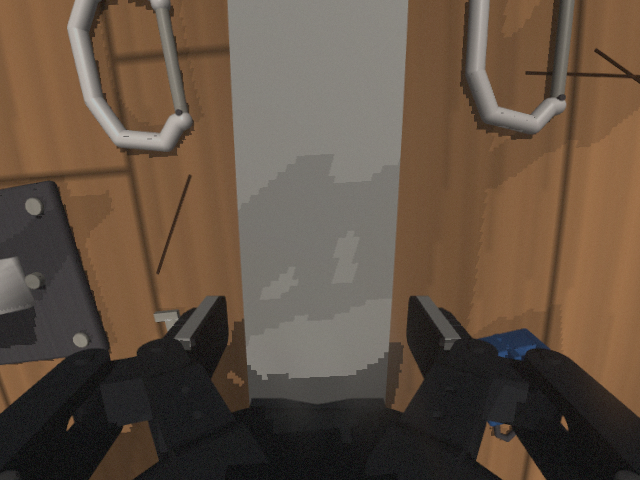

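Emit:
apply_moves([
  [0,0,0,0],
  [0,0,0,0],
  [0,0,0,0],
  [0,0,0,0],
  [0,0,0,0],
  [0,0,0,0],
], grip=4.5, force=120)

```text
time_s: 10.85
eef_pos: [649.1, -36.5, 149.0]
ee_rot: [0.0, 0.728, 0.686, 0.0]
force: [-0.6, 1.0, 5.3]
grip_width: 0.59
```

Emit:
apply_moves([
  [0,0,-0.1,0],
  [0,0,-0.15,0],
  [0,0,-0.2,0],
  [0,0,-0.2,0],
  [0,0,-0.2,0],
  [0,0,0,0],
  [0,0,0,0],
  [0,0,0,0],
])

```text
time_s: 11.65
eef_pos: [648.9, -36.5, 156.8]
ee_rot: [-0.0, 0.728, 0.686, -0.0]
force: [0.2, 0.3, -4.7]
grip_width: 0.587
```

```bash
python3 avg.py lift2 20
```

```text
12.65 [649.00168676 -36.52472003 156.89127361] [-8.38815148e-06  7.27998336e-01  6.85578896e-01 -8.14826767e-06] 0.586155468814969
F [-0.082 -0.047 -4.646] [0.416 0.499 0.365] T [ 0.0104 -0.0053 -0.0058] [0.0254 0.0253 0.0214]
```

Run:
```python
import pickle,cv2
a=pickle.load(open("side_lift2.pkl","rb"))["img"][:,:,::-1]
cv2.imwrite("pics/sz.png",cv2.resize(a[235:300,255:335],None,fx=8,fy=8,interpolation=cv2.INTER_CUBIC))
```

```text
(no output)
```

View pics/sz.png

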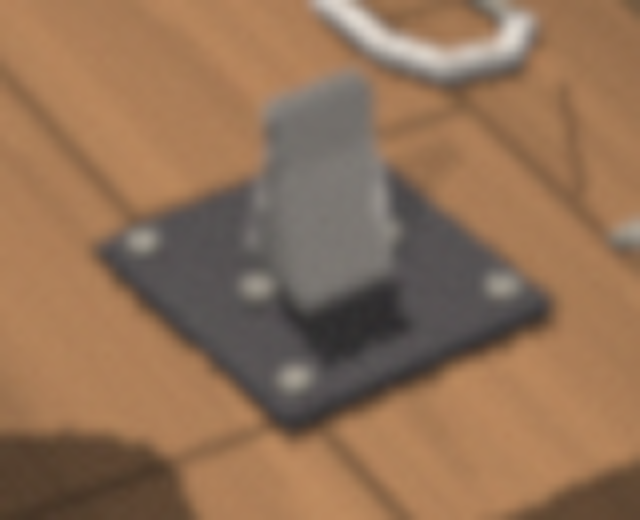

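View pics/top_lift2.png

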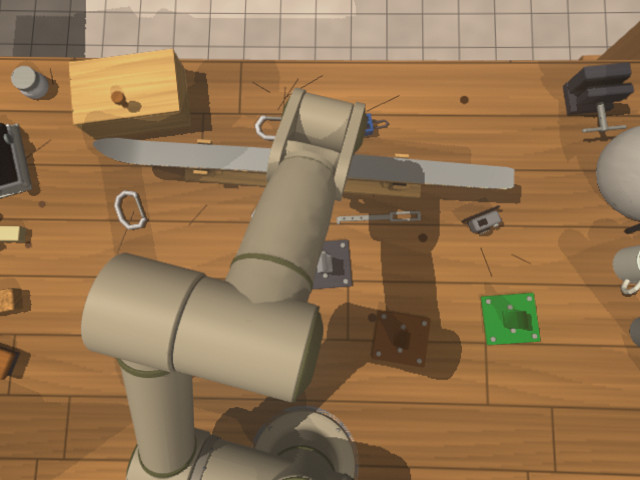

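View pics/wrist_lift2.png

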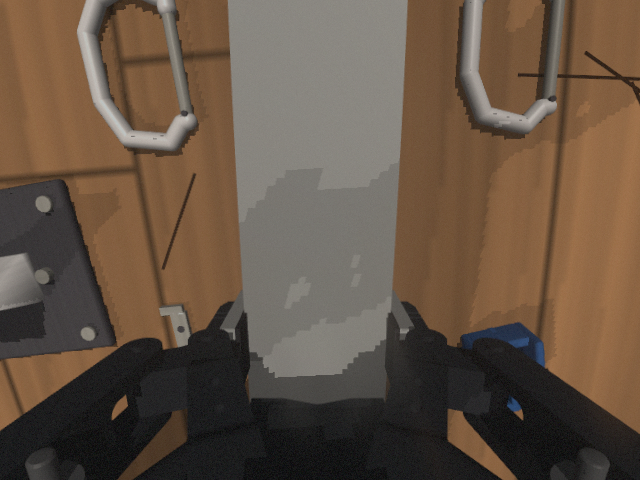

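```bash
cat > fit.py <<'E'
import pickle
from h import *
from scipy.optimize import least_squares
T=pickle.load(open("top.pkl","rb"));W=pickle.load(open("wrist1.pkl","rb"));S=pickle.load(open("side_lift2.pkl","rb"))
C={'++':(55,60,8),'+-':(55,-60,8),'--':(-55,-60,8),'-+':(-55,60,8)}
obs=[]
for k,p in zip(['++','+-','--','-+'],[(140,147),(547,120),(577,487),(168,518)]): obs.append(("T",T,C[k],np.array(p)/8+(280,225)))
for k,p in zip(['-+','++','+-','--'],[(55,102),(548,25),(672,555),(210,618)]): obs.append(("W",W,C[k],np.array(p)/5+(70,170)))
for k,p in zip(['-+','--','+-'],[(100,246),(292,418),(552,300)]): obs.append(("S",S,C[k],np.array(p)/8+(255,235)))
obs.append(("T",T,(0,0,80),np.array((360,308))/8+(280,225)))
def res(v,o):
    c,s=np.cos(v[2]),np.sin(v[2]); r=[]
    for n,cm,P,p in o:
        w=[v[0]+c*P[0]-s*P[1],v[1]+s*P[0]+c*P[1],P[2]]; r+=list(w2px(cm,w)[0]-p)
    return np.array(r)
for sel in ["T","W","S","TWS"]:
    o=[x for x in obs if x[0] in sel]
    f=least_squares(res,[438,-40,.09],args=(o,),x_scale=[1,1,.01]); print(sel,f.x.round(4),np.degrees(f.x[2]).round(2),np.abs(f.fun).max().round(2))
v=f.x
for n,cm in [("T",T),("W",W),("S",S)]:
    c,s=np.cos(v[2]),np.sin(v[2])
    P=[[v[0]+c*a-s*b,v[1]+s*a+c*b,80] for a,b in [(18,6),(18,-6),(-18,-6),(-18,6)]]
    off,sc={"T":((280,225),8),"W":((70,170),5),"S":((255,235),8)}[n]
    print(n,((w2px(cm,P)-off)*sc).round().tolist())
E
python3 fit.py
```

```text
T [ 4.37330e+02 -4.18228e+01  9.01000e-02] 5.16 1.25
W [ 4.412732e+02 -3.829880e+01  8.290000e-02] 4.75 1.83
S [ 4.391931e+02 -4.640150e+01  8.910000e-02] 5.1 1.43
TWS [ 4.40364e+02 -3.94829e+01  8.54000e-02] 4.89 2.75
T [[323.0, 222.0], [367.0, 219.0], [377.0, 351.0], [333.0, 354.0]]
W [[261.0, 391.0], [280.0, 456.0], [89.0, 483.0], [69.0, 419.0]]
S [[349.0, 55.0], [370.0, 72.0], [279.0, 109.0], [258.0, 92.0]]
```

Emit:
apply_moves([
  [0,0,-0.5,0],
  [0,0,-1,0],
  [0,0,-1.5,0],
  [0,0,-1.5,0],
  [0,0,-1,0],
  [0,0,-0.5,0],
  [0,-0.5,0,0],
  [0,-1.0,0,0],
])

```text
time_s: 13.45
eef_pos: [633.6, -35.6, 216.2]
ee_rot: [-0.0, 0.728, 0.686, -0.0]
force: [-0.3, -0.2, -4.5]
grip_width: 0.587
```

Emit:
apply_moves([
  [0,-1.5,0,-0.4],
  [0,-1.5,0,-1],
  [0,-1.5,0,-1.4],
  [0,-1.5,0,-1.4],
  [0,-1.0,0,-1.4],
  [0,-0.5,0,-1.4],
  [0,0,0,-1],
  [0,0,0,-0.4],
])

```text
time_s: 14.25
eef_pos: [559.3, -33.6, 216.8]
ee_rot: [0.0, 0.676, 0.737, 0.0]
force: [0.7, 0.2, -4.8]
grip_width: 0.587
```

Emit:
apply_moves([
  [0,0,0,0],
  [0,0,0,0],
  [0,0,0,0],
  [0,0,0,0],
])

```text
time_s: 14.65
eef_pos: [559.2, -33.5, 216.8]
ee_rot: [-0.0, 0.676, 0.737, -0.0]
force: [-0.5, 0.5, -4.3]
grip_width: 0.586
```

```bash
python3 avg.py mid 9
python3 - <<'E'
import pickle,cv2
a=pickle.load(open("wrist_mid.pkl","rb"))["img"][:,:,::-1]
E
```

```text
15.1 [559.09151058 -33.5625494  216.90174975] [4.47051651e-06 6.75844435e-01 7.37044300e-01 8.04508853e-06] 0.5883603443386223
F [ 0.237 -0.027 -4.588] [0.499 0.447 0.387] T [0.0176 0.0125 0.0108] [0.0222 0.0267 0.0171]
```

View pics/wrist_mid.png

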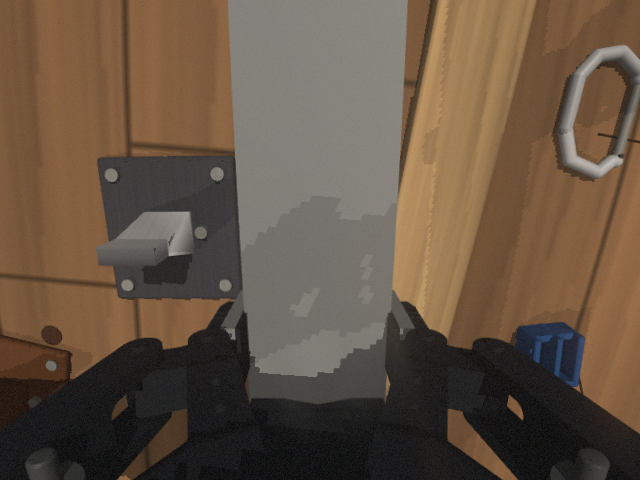

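View pics/side_mid.png

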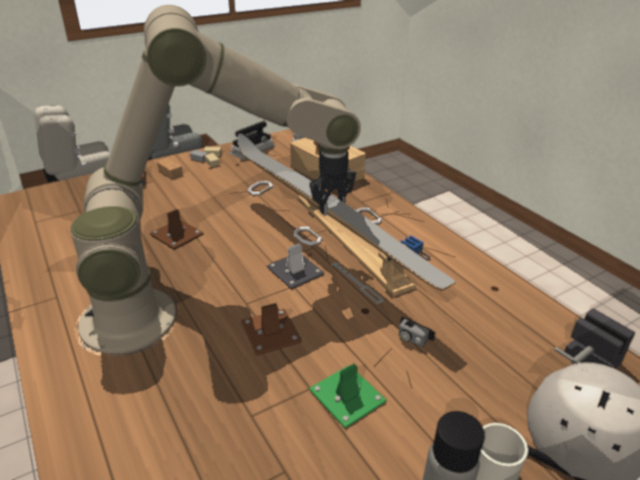

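Run:
```python
import pickle,cv2
a=pickle.load(open("wrist_mid.pkl","rb"))["img"][:,:,::-1]
cv2.imwrite("pics/wmz.png",cv2.resize(a[150:305,90:245],None,fx=5,fy=5,interpolation=cv2.INTER_CUBIC))
```

```text
(no output)
```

View pics/wmz.png

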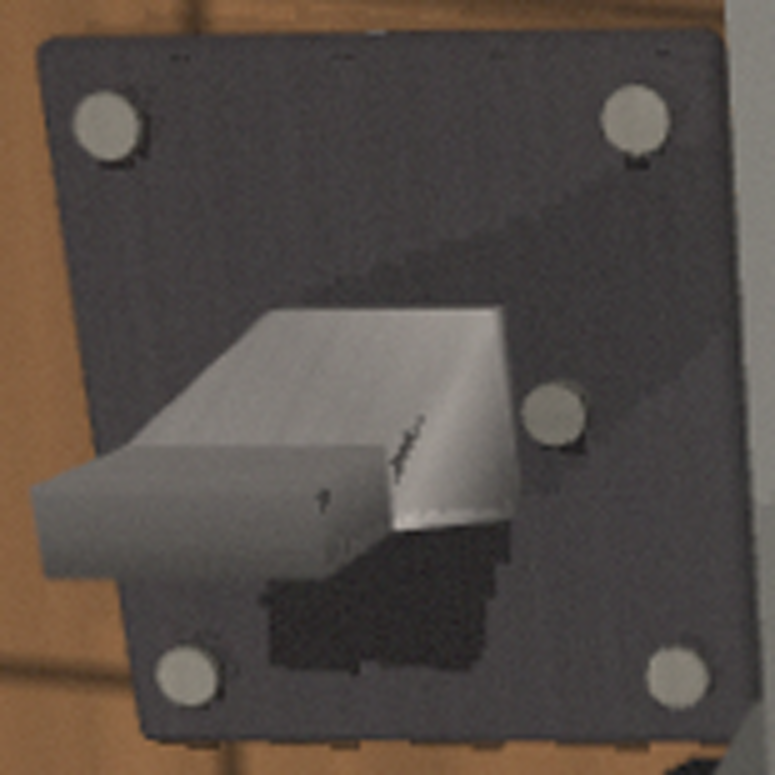

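Run:
```python
import pickle
from h import *
from scipy.optimize import least_squares
W=pickle.load(open("wrist_mid.pkl","rb"))
o=np.array((90,150))
q=px2w(W,np.array([(32,490),(308,490),(325,580),(45,577)])/5+o,80);print(q.round(1).tolist(),q.mean(0))
P=[(-55,60,8),(55,60,8),(55,-60,8),(-55,-60,8)]; p=np.array([(40,42),(722,32),(757,742),(145,742)])/5+o
def res(v):
    c,s=np.cos(v[2]),np.sin(v[2])
    return (w2px(W,[[v[0]+c*a-s*b,v[1]+s*a+c*b,z] for a,b,z in P])-p).ravel()
f=least_squares(res,[438,-40,.09],x_scale=[1,1,.01]);print(f.x,np.abs(f.fun).max())
```

```text
[[421.2, -34.4, 80.0], [455.9, -31.4, 80.0], [457.6, -42.9, 80.0], [422.0, -45.6, 80.0]] [439.18822008 -38.58237101  80.        ]
[ 4.40206140e+02 -3.86439462e+01  8.55538856e-02] 2.351160627933183
```

Emit:
apply_moves([
  [0,-0.5,0,0],
  [0.1,-1.5,0,0],
  [0.1,-2,0,0],
  [0.1,-2.5,0,0],
  [0.1,-2.5,0,0],
  [0.1,-1.5,0,0],
  [0.1,-1,0,0],
  [0,-0.5,0,0],
])

```text
time_s: 15.9
eef_pos: [438.4, -38.0, 217.1]
ee_rot: [0.0, 0.676, 0.737, 0.0]
force: [0.2, -0.2, -4.2]
grip_width: 0.585
```

Emit:
apply_moves([
  [0,0,0.5,0],
  [0,0,1,0],
  [0,0,1.5,0],
  [0,0,1.5,0],
  [0,0,1,0],
  [0,0,0.7,0],
  [0,0,0.3,0],
  [0,0,0,0],
])

```text
time_s: 16.7
eef_pos: [439.1, -38.0, 151.7]
ee_rot: [-0.0, 0.676, 0.737, -0.0]
force: [0.7, 0.2, -4.4]
grip_width: 0.584
```

Emit:
apply_moves([
  [0,0,0,0],
  [0,0,0,0],
])

```text
time_s: 16.9
eef_pos: [439.2, -38.0, 152.3]
ee_rot: [0.0, 0.676, 0.737, 0.0]
force: [0.2, 0.3, -4.8]
grip_width: 0.586
```

```bash
python3 avg.py hov 30
```

```text
18.4 [439.032581   -37.95159243 151.91174195] [1.86415296e-05 6.75825474e-01 7.37061685e-01 1.81811313e-05] 0.5878826913415199
F [ 0.041  0.048 -4.746] [0.55  0.442 0.334] T [ 0.0194 -0.0063  0.0013] [0.0361 0.0308 0.033 ]
```

View pics/wrist_hov.png

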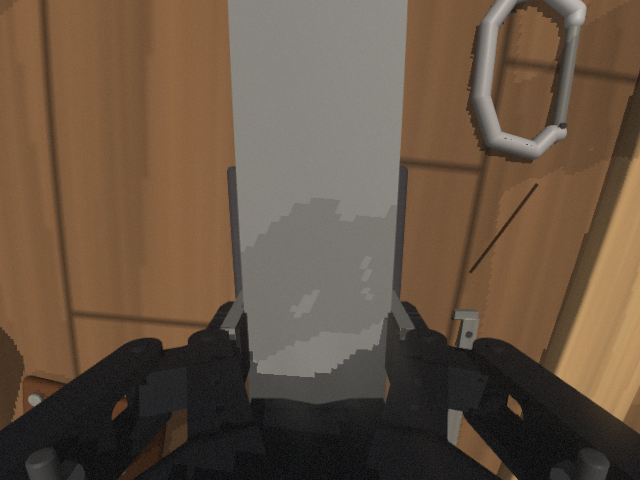

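View pics/side_hov.png

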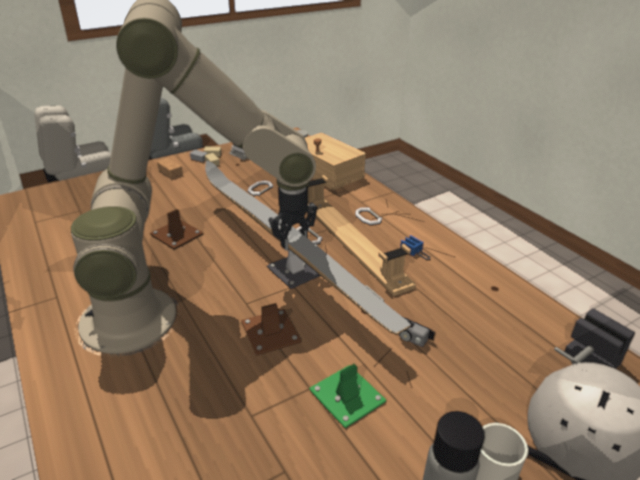

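View pics/top_hov.png

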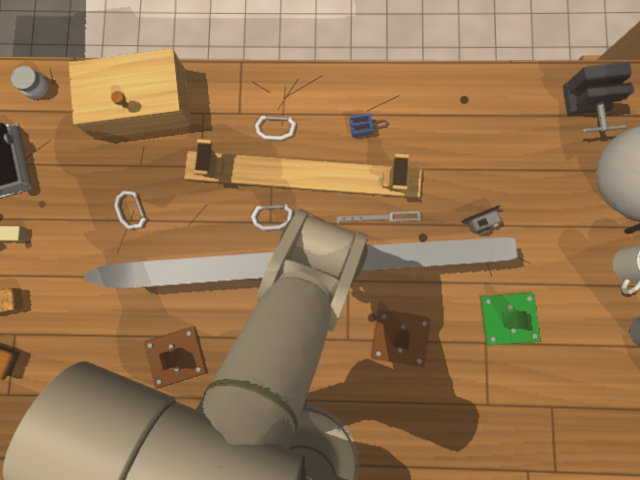

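Emit:
apply_moves([
  [0,0,0.2,0],
  [0,0,0.2,0],
  [0,0,0.1,0],
  [0,0,0.1,0],
  [0,0,0,0],
  [0,0,0,0],
])

```text
time_s: 19.0
eef_pos: [439.0, -38.0, 145.9]
ee_rot: [0.0, 0.676, 0.737, -0.0]
force: [0.4, 0.7, -4.3]
grip_width: 0.589
```

Emit:
apply_moves([
  [0,0,0.1,0],
  [0,0,0,0],
  [0,0,0,0],
])

```text
time_s: 19.3
eef_pos: [439.0, -38.0, 144.9]
ee_rot: [-0.0, 0.676, 0.737, -0.0]
force: [-0.1, 0.1, -4.6]
grip_width: 0.589
```

```bash
python3 avg.py c1 4
```

```text
19.5 [439.02095603 -37.98277179 144.91349921] [1.18971037e-05 6.75870739e-01 7.37020179e-01 1.53983678e-05] 0.585420578418911
F [-0.247  0.09  -4.247] [0.722 0.494 0.381] T [0.0001 0.0437 0.0184] [0.0146 0.026  0.0427]
```

Emit:
apply_moves([
  [0,0,0.05,0],
  [0,0,0,0],
  [0,0,0,0],
])

```text
time_s: 19.8
eef_pos: [439.0, -38.0, 144.4]
ee_rot: [-0.0, 0.676, 0.737, -0.0]
force: [0.1, -0.5, -4.9]
grip_width: 0.587
```

Emit:
apply_moves([
  [0,0,0.05,0],
  [0,0,0,0],
  [0,0,0,0],
])

```text
time_s: 20.1
eef_pos: [439.1, -38.0, 144.0]
ee_rot: [0.0, 0.676, 0.737, 0.0]
force: [0.2, -0.3, -3.4]
grip_width: 0.586
```

Emit:
apply_moves([
  [0,0,0.05,0],
  [0,0,0,0],
  [0,0,0,0],
])

```text
time_s: 20.4
eef_pos: [439.1, -38.0, 143.9]
ee_rot: [0.0, 0.676, 0.737, 0.0]
force: [-4.0, 0.4, 4.9]
grip_width: 0.588
```

```bash
python3 avg.py c2 20
```

```text
21.4 [439.08481099 -37.98515145 143.93856068] [1.70373240e-04 6.75781857e-01 7.37101657e-01 1.75659083e-05] 0.5860447506122419
F [-3.182  0.73   5.097] [0.47  0.498 0.561] T [ 0.1226  0.5593 -0.0125] [0.0314 0.0339 0.0269]
```

Emit:
apply_moves([
  [0,-0.03,0,0],
  [0,0,0,0],
  [0,0,0,0],
])

```text
time_s: 21.7
eef_pos: [439.0, -38.0, 143.9]
ee_rot: [0.0, 0.676, 0.737, 0.0]
force: [-1.6, 2.3, 6.7]
grip_width: 0.588
```

```bash
python3 avg.py c3 16
```

```text
22.5 [438.98963589 -37.97441555 143.91918699] [4.12937710e-04 6.75824111e-01 7.37062770e-01 2.69598043e-04] 0.5877894693207053
F [-2.015  2.042  6.413] [0.564 0.466 0.507] T [ 0.2935  0.3518 -0.0079] [0.031  0.0242 0.0305]
```

Emit:
apply_moves([
  [-0.03,0,0,0],
  [0,0,0,0],
  [0,0,0,0],
])

```text
time_s: 22.8
eef_pos: [439.0, -38.0, 143.9]
ee_rot: [0.0, 0.676, 0.737, 0.0]
force: [-1.5, 3.4, 6.5]
grip_width: 0.588
```

```bash
python3 avg.py c4 16
```

```text
23.6 [439.02572217 -38.03286171 143.93659974] [2.43187052e-04 6.75862611e-01 7.37027433e-01 4.84099484e-04] 0.5871526491527994
F [-1.491  4.241  6.894] [0.45  0.499 0.241] T [ 0.6534  0.3032 -0.007 ] [0.0368 0.0231 0.026 ]
```

Emit:
apply_moves([
  [0.03,-0.02,-0.03,0],
  [0.02,0,0,0],
  [0,0,0,0],
  [0,0,0,0],
])

```text
time_s: 24.0
eef_pos: [438.9, -38.0, 143.9]
ee_rot: [0.001, 0.676, 0.737, 0.0]
force: [3.6, 1.1, 2.8]
grip_width: 0.584
```

```bash
python3 avg.py c5 16
```

```text
24.8 [438.90175432 -37.98405949 143.93639576] [6.36900904e-04 6.75863945e-01 7.37026085e-01 2.69162236e-04] 0.5831946124177741
F [4.38  0.197 3.343] [0.98  0.535 0.404] T [ 0.0247 -0.6847  0.0085] [0.0562 0.1279 0.0248]
```

Emit:
apply_moves([
  [0,0.03,-0.02,0],
  [0,0,0,0],
  [0,0,0,0],
])

```text
time_s: 25.1
eef_pos: [438.9, -38.0, 143.9]
ee_rot: [0.0, 0.676, 0.737, -0.0]
force: [4.5, -0.9, 2.5]
grip_width: 0.589
```

```bash
python3 avg.py c6 16
```

```text
25.9 [438.82631145 -37.88354297 143.93633339] [ 9.59505796e-05  6.75811844e-01  7.37074174e-01 -6.10914538e-05] 0.5888321014938597
F [ 4.069 -2.756  3.087] [0.4   0.475 0.392] T [-0.4685 -0.6513 -0.0061] [0.0846 0.0335 0.0309]
```

Emit:
apply_moves([
  [0,0,-0.1,0],
  [0,0,0,0],
  [0,0,0,0],
  [0,0,0,0],
])

```text
time_s: 26.3
eef_pos: [438.3, -37.5, 144.4]
ee_rot: [-0.001, 0.676, 0.737, -0.0]
force: [0.8, 0.8, -4.4]
grip_width: 0.586
```

```bash
python3 avg.py c7 10
```

```text
26.8 [438.79466269 -37.7982541  144.89529712] [-2.25449285e-05  6.75868048e-01  7.37022646e-01 -2.76100288e-06] 0.586048314613565
F [ 0.101  0.149 -4.517] [0.399 0.489 0.527] T [ 0.0063  0.0194 -0.0113] [0.0209 0.0214 0.0297]
```

Emit:
apply_moves([
  [0,0,0.05,0],
  [0,0,0.05,0],
  [0,0,0,0],
  [0,0,0,0],
])

```text
time_s: 27.2
eef_pos: [438.8, -37.8, 144.0]
ee_rot: [0.0, 0.676, 0.737, 0.0]
force: [-0.3, 0.4, -2.4]
grip_width: 0.582
```

```bash
python3 avg.py c8 6
```

```text
27.5 [438.79732351 -37.79249618 143.93923452] [-9.73216373e-06  6.75857624e-01  7.37032205e-01 -4.41443817e-07] 0.5853427775491542
F [-0.607  0.336 -1.526] [0.321 0.633 0.261] T [0.0353 0.1614 0.0022] [0.0236 0.0415 0.0281]
```

Emit:
apply_moves([
  [0,0,0.01,0],
  [0,0,0,0],
], force=20)

```text
time_s: 27.7
eef_pos: [438.8, -37.8, 143.9]
ee_rot: [0.0, 0.676, 0.737, 0.0]
force: [-2.2, 0.5, 1.9]
grip_width: 0.59
```

Emit:
apply_moves([
  [0,0,0,0],
  [0,0,0,0],
], grip=5.6)

```text
time_s: 27.9
eef_pos: [439.1, -37.9, 144.0]
ee_rot: [0.0, 0.676, 0.737, 0.0]
force: [0.8, 0.8, -0.2]
grip_width: 0.656
```

Run:
```python
import cv2
from rig import capture,readout
c=capture("wrist");cv2.imwrite("pics/rel1.png",c["img"][:,:,::-1])
s=readout.sense();print(s["time_s"],s["eef_pos"],s["force"],s["wrist_torque"],s["grip_width"])
```

```text
27.95 [439.04716714 -37.8860893  143.95287138] [ 0.14795475 -0.08124435 -0.4554965 ] [-0.00581152  0.03167312  0.02274281] 0.6549680534804245
```

View pics/rel1.png

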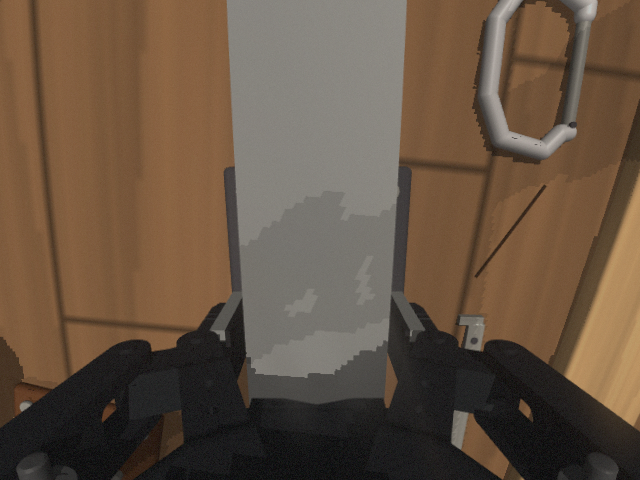

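```bash
cat > wd.py <<'E'
import cv2,sys
import numpy as np
from rig import capture,readout
def m(tag):
    c=capture("wrist");cv2.imwrite(f"pics/{tag}.png",c["img"][:,:,::-1])
    g=c["img"].astype(int); out=[]
    for r in (3,20,60,100):
        sat=g[r].max(1)-g[r].min(1); sat=cv2.GaussianBlur(sat.astype(np.float32)[None],(3,1),0)[0]
        # subpixel crossing at 30
        i=300
        while sat[i]<30:i-=1
        a=i+(sat[i]-30)/(sat[i]-sat[i+1])
        i=330
        while sat[i]<30:i+=1
        b=i-(sat[i]-30)/(sat[i]-sat[i-1]); out.append(b-a)
    print(readout.sense()["time_s"],np.round(out,2))
if __name__=="__main__":
    for k in range(int(sys.argv[2])): m(f"{sys.argv[1]}_{k}")
E
python3 - <<'E'
import cv2,numpy as np
def w(f):
    g=cv2.imread(f).astype(int);out=[]
    for r in (3,20,60,100):
        sat=g[r].max(1)-g[r].min(1); sat=cv2.GaussianBlur(sat.astype(np.float32)[None],(3,1),0)[0]
        i=300
        while sat[i]<30:i-=1
        a=i+(sat[i]-30)/(sat[i]-sat[i+1]); i=330
        while sat[i]<30:i+=1
        out.append(i-(sat[i]-30)/(sat[i]-sat[i-1])-a)
    print(f,np.round(out,2))
for f in ["wrist_lift2","wrist_hov","wrist_c7","wrist_c8","rel1"]: w(f"pics/{f}.png")
E
python3 wd.py rel 3
```

```text
pics/wrist_lift2.png [179.29 178.3  174.39 170.63]
pics/wrist_hov.png [179.19 177.75 174.05 170.33]
pics/wrist_c7.png [179.13 177.73 174.05 170.23]
pics/wrist_c8.png [179.22 177.75 174.11 170.16]
pics/rel1.png [179.45 177.78 174.09 170.54]
28.0 [179.37 178.01 174.18 170.53]
28.05 [179.33 177.8  173.95 170.35]
28.1 [179.27 177.85 174.02 170.39]
```

Level and steady after 0.2 s free; check a little longer.

```bash
python3 wd.py relb 6
python3 - <<'E'
import cv2
a=cv2.imread("pics/relb_5.png"); cv2.imwrite("pics/rz.png",cv2.resize(a[270:400,180:460],None,fx=2.8,fy=2.8,interpolation=cv2.INTER_CUBIC))
E
python3 st.py
```

```text
28.15 [179.32 178.05 174.46 170.4 ]
28.2 [179.42 178.31 174.58 170.45]
28.25 [179.57 177.96 174.46 170.52]
28.3 [179.53 178.05 174.47 170.37]
28.35 [179.53 177.87 174.1  170.49]
28.4 [179.38 178.08 174.12 170.56]
time_s 28.4
eef_pos [438.8155 -37.7926 143.8012]
ee_rot [0.     0.6758 0.737  0.    ]
force [-0.166  -0.2248 -0.3675]
wrist_torque [-0.0365  0.0584  0.0219]
grip_width 0.6532
```

View pics/rz.png

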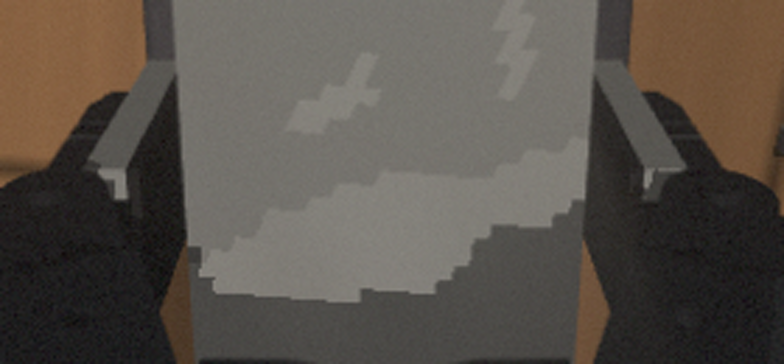

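Emit:
apply_moves([
  [0,0,0,0],
  [0,0,0,0],
], grip=7)

```text
time_s: 28.6
eef_pos: [438.8, -37.8, 143.8]
ee_rot: [-0.0, 0.676, 0.737, -0.0]
force: [0.4, -0.8, 0.5]
grip_width: 0.822
```

```bash
python3 wd.py relc 4
```

```text
28.65 [179.39 178.06 174.22 170.65]
28.7 [179.38 178.1  174.28 170.55]
28.75 [179.47 178.13 174.22 170.64]
28.8 [179.57 178.18 174.26 170.73]
```

```bash
python3 wd.py reld 30 | sed -n '1p;10p;20p;30p'; python3 avg.py end 3
```

```text
28.85 [179.61 178.13 174.33 170.66]
29.3 [179.36 178.08 174.29 170.64]
29.8 [179.51 178.1  174.31 170.65]
30.3 [179.33 178.12 174.27 170.61]
30.45 [438.78303168 -37.78060057 143.78109922] [-2.93819345e-05  6.75829979e-01  7.37057554e-01 -1.74212741e-05] 0.8196392783953647
F [-0.14  -0.04  -0.483] [0.567 0.478 0.193] T [0.0044 0.0016 0.0194] [0.0123 0.0088 0.0137]
```

View pics/side_end.png

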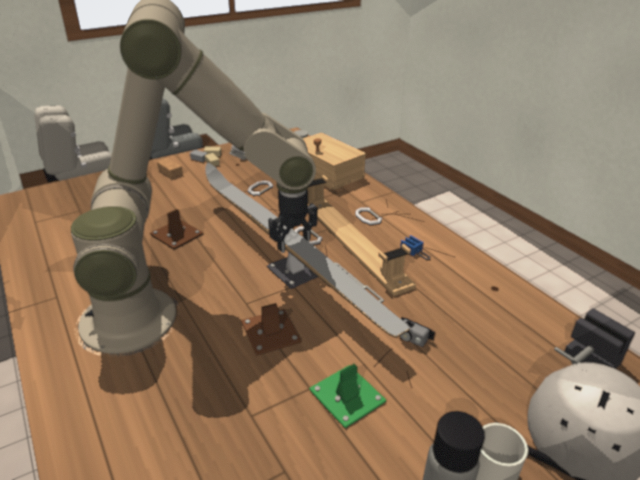

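View pics/wrist_end.png

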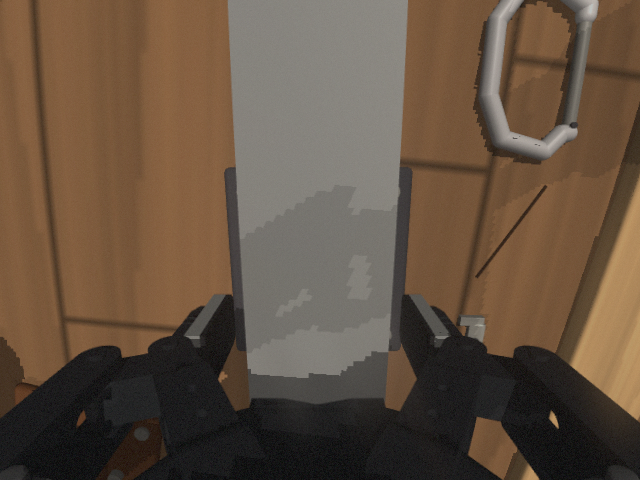

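View pics/top_end.png

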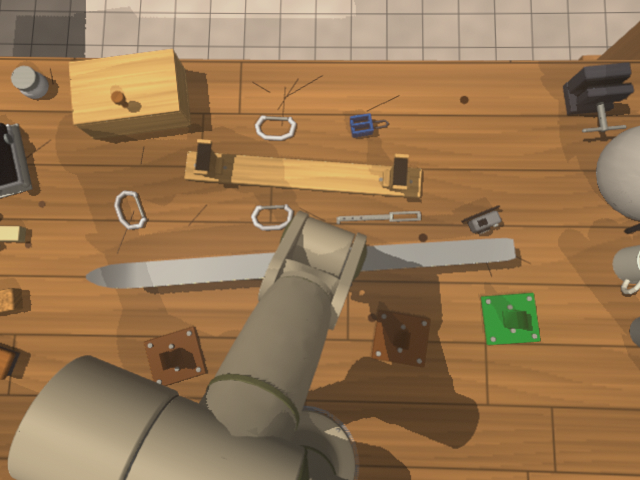

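The ski rests level and free: the fingers are clear on both sides at columns 235 and 405, and nothing else has moved.

```bash
python3 -c "
from rig import ctrl
print(ctrl.finish_job())"
```

```text
the job is handed in; nothing more can be done
None
```

The ski is resting by itself, level and square, across the edge of the grey balance stand. I have handed the job in; it reported no verdict.

**What I did:** I gripped the ski near its middle and lifted it about 6 mm. From how it pulled (about 4.6 N, 0.19 N m), the balance point lay about 41 mm towards the tail. I set it back down, gripped it there and lifted it level; the remaining offset was about 3 mm. I then turned it 8.4° to square it with the stand, carried it over, touched down with about 10–12 N, relieved the strain and let go in small steps.

**Last checks:**
- **At rest:** the wrist pictures stayed constant to well under a pixel for about 2 s after the fingers were clear. The tool force and moment were about zero.
- **Surroundings:** the pictures showed nothing else moved, and about 30 s of the 64 s were used.

**What disagreed:** the cameras differed by up to 8 mm on where the edge is along the ski. The edge position I felt by force also scattered by several mm. How close the balance point sits to the middle of the 12 mm edge is therefore uncertain by a few mm; I took the steady free rest as proof that it holds.

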